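# Issue a drone kit: rock the battery pack out of its foam pocket and draw a base plate

### The arm

A 6-joint arm with a two-finger parallel gripper is mounted at the origin on the work surface. World frame = base frame: x ahead of the robot, y to its left, z up, the work surface at z = 0. Lengths are in m, angles in degrees, forces in N, time in s.
With the tool pointing down it reaches from about 0.275 to 1 m from the base axis. Payload 8.4 kg.
Tool frame: the origin (TCP) lies midway between the tips of the shut fingers; the grasp point (between the pads) lies 19 mm behind it; z points along the fingers, y is the line along which they close (so a half turn about z gives the same grasp; the last joint's range is limited). The gripper opens to 85 mm and grips with 20 to 120 N. Pads are 22 mm wide; open, the fingers measure 114 mm over their backs; the gripper's body (76 mm by 85 mm) begins 54 mm behind the grasp point. The pads swing forward as they close: fully open they stand 13 mm farther back than shut.
Start: joints at [63.747, 20.225, 93.587, -0, 66.188, -0.138], TCP at [0.275, 0.561, 0.231] pointing down, gripper open.
Joint ranges: [-150.9, 150.9], [-52.94, 120.26], [3.33, 152.33], [-74.26, 254.26], [0, 154.13], [-172.89, 172.89]. Speed limits (degrees/s): [127.2, 127.2, 159.86, 180, 180, 180].

### API

Orientations are given as [roll, pitch, yaw] about the fixed x, y, z axes, in that order (R = Rz(yaw) Ry(pitch) Rx(roll)).
In Python, from plant import get_obs, camera, get_calibration, finish_job gives the robot as it stands. The module is installed in compiled form; this text tells all that it offers.
- The arm moves only by the tool drive_tool, never from a script. Its argument "plan" is a list of rows, each a list of 7 numbers: the shift along the tool's x, y, z in mm, then the turn, a rotation vector about the tool's x, y, z in degrees, then the opening, from 0 (shut) to 1 (fully open). In form: [[dx, dy, dz, ax, ay, az, grip], ...]. A call has 1 to 12 rows; each row is the pose to reach, as a shift and turn from the pose commanded when the call began, along the tool's axes at that moment; what a row does not reach only later rows make up. A row lasts 1/12 s, in which the tool goes at most 41.7 mm and 7.16 degrees, less where a joint would pass 70% of its speed; a pose out of reach is approached as far as the arm can. A call with a gripper value outside its range is refused whole. The fingers move at their own pace and stop on an object; "grip_force" is the grip in N (left out, the last holds). Time passes only in rows, so rows that repeat a pose let the fingers close. It gives the time, the measured TCP pose, the force, the opening and the grip force at its end, in the units of the state.
- get_obs(): the state, without advancing time (a new reading comes with each control period).
- camera(name): name is "side" or "top"; returns the picture (384x512x3 uint8, blue, green, red); there is no depth.
- get_calibration(name): a dict with "fx", "fy", "cx", "cy" (pixels), "k1" (the pictures are not rectified: a ray, as slopes to the right and down, at radius r is drawn at 1 + k1 r^2 times it, then the intrinsics apply), "rvec" (rotation vector, rad) and "tvec" (3), from world to camera coordinates, as OpenCV has them. Camera axes: x right, y down, z forward; pixel columns grow to the right and rows downward; lengths in m; the calibration is good to about 2 mm. A picture is of the moment at which its call begins. get_calibration takes no time and is no camera call.
- finish_job(): hands the job in; it is judged then, once.
The state is a dict: "time_s": time; "qpos": joint angles; "qvel": joint speeds; "tau": joint torques, N m; "tool_pos": TCP position; "eef_rot": TCP orientation; "force": force on the tool from outside, world axes, zero at the start; "wrist_torque": the same for the moment, N m; "width": finger opening in m; "grasp_force": force on a finger pad.
Only numpy, scipy, OpenCV 4.12 (cv2) and the standard library are available. Lean on these libraries where they do the work, as an engineer would, in place of code of your own. Each camera call takes 0.05 s, during which the arm holds its last target. There are 200 camera calls.

### The job

Get a drone kit ready for the next student in the steel tray. The battery pack lies flush in the case's foam pocket: press down on its end under the open lid so that it rocks up, lift it out and lay it flat, right way up, in the tray; then draw the bottom plywood plate, the one that pokes out, from the dispenser, letting the stack drop down behind it, and lay it flat in the tray beside the pack. Lower both into the tray rather than dropping them, and leave the bottle, dish and cardboard box where they are.

Things in the scene. Friction and masses are not known exactly. Their poses are not given: they have to be found in the camera images.
- case: Fixed kit case filled with dark foam 89 mm high, 223 mm long (x -107 to 116 mm), 134 mm wide. Origin on the table under the middle of the pack's starting place; +x towards the lid hinge, z up. Open-topped pocket: x -82 to 98, y +-27 mm. Its floor is level, 49 mm above the table, from x = -82 to a ridge at x = 3 mm, then slopes down at 30 degrees towards +x.
- ridge (a point): Middle of the tipping ridge in the pocket floor, 3 mm past the pack's middle, 49 mm above the table.
- lid_tip (a point): Middle of the lid's free upper edge, 265 mm above the table, over x = 22 mm of the case. The fixed lid (138 mm wide, 12 mm thick) leans at 60 degrees from level from its hinge (x = 116, height 89 mm) back over the pocket's +x half. A tool pointing straight down cannot press there; one tilted about 35 degrees, fingers pointing down and towards +x, can.
- pack: Loose grey battery pack, black ends, 160 (x) x 50 (y) x 40 mm (z), about 0.32 kg. Origin at the centre of its underside, z up. Starts flush with the foam, +x end on the lid side. Pushing it about 15 mm down, and on towards +x as it swings, about 45 mm past the ridge tips it past balance: it then stays on the 30 degree slope, its -x end up to 36 mm above the foam, free to be pinched by its 50 mm wide sides.
- tray: Shallow steel tray, fixed, 270 mm (x) x 235 mm (y), walls 15 mm high and 5 mm thick, floor 5 mm thick. Origin at the centre of its underside, x along its long side.
- tray_in (a point): Centre of the tray's inner floor.
- dispenser: Fixed gravity dispenser: aluminium chute 158 (x) x 76 (y) mm, 155 mm high, walls 5 mm, holding stacked plates. Origin at the centre of its underside. The exit slot is in the -x face (outside at x = -79 mm), from the chute floor at 40 mm height up to 57 mm. Under the 10 mm floor slab the foot is set back to x = -45 mm. The bottom plate is drawn out along -x.
- plate1: The bottom plywood plate, loose, 140 (x) x 60 (y) x 12 mm (z), about 0.09 kg. Origin at the centre of its underside. Its -x end pokes about 46 mm out of the exit, 40 mm above the table, free at the sides and below; the chute wall rises behind it, so take it with the tool tilted 20 to 35 degrees, leaning away from the chute. Clear of the chute after about 100 mm.
- plate2: Second plate of the stack, same size; rests on plate1 and drops to the chute floor when plate1 is drawn.
- plate3: Third plate of the stack, same size.
- plate4: Top plate of the stack, same size.
- bottle: Water bottle, 64 mm across, 190 mm high; stands beyond the work. Leave alone. Origin at the centre of its foot.
- dish: Small steel dish, 100 mm across, 30 mm high. Leave alone. Origin at the centre of its foot.
- cardbox: Closed cardboard box 100 x 70 x 45 mm. Leave alone. Origin at the centre of its underside.
Not all that is in view belongs to the job. Of the things that look like the pack, the smaller one is meant.

How it is judged (in metres and radians):
On the way, in this order (a step that is already met when the one before it is completed fails the run):
1. the pack has been rocked up in its pocket, at least 23 degrees (angle between pack's own z axis and vertical above 0.4 rad and distance between ridge and pack below 0.03 m and z of pack in the frame of case below 0.066 m), for 0.2 s.
2. the pack, still held, has been lowered to within 25 mm of the tray floor (x of pack in the frame of tray between -0.11 and 0.11 m and y of pack in the frame of tray between -0.1 and 0.1 m and z of pack in the frame of tray below 0.03 m and contact force between the fingers and pack above 0.5 N), for 0.05 s.
3. the bottom plate, still held, has been lowered to within 25 mm of the tray floor (x of plate1 in the frame of tray between -0.11 and 0.11 m and y of plate1 in the frame of tray between -0.1 and 0.1 m and z of plate1 in the frame of tray below 0.03 m and contact force between the fingers and plate1 above 0.5 N), for 0.05 s.
At the end, for the whole second after the job is handed in: Pack and bottom plate lie flat (6 degrees), right way up, on the tray floor, neither on the other, centres within 110 mm (x) and 100 mm (y) of the tray's; the other three plates rest dropped in the dispenser, the lowest on its floor (4 mm height, 12 mm along x) (x of pack in the frame of tray between -0.11 and 0.11 m and y of pack in the frame of tray between -0.1 and 0.1 m and z of pack in the frame of tray between -0.005 and 0.012 m and angle between each of pack, plate1's own z axis and vertical below 0.1 rad and linear speed of each of pack, plate1, plate2, plate3, plate4 below 0.03 m/s and x of plate1 in the frame of tray between -0.11 and 0.11 m and y of plate1 in the frame of tray between -0.1 and 0.1 m and z of plate1 in the frame of tray between -0.005 and 0.012 m and x of plate2 in the frame of dispenser between -0.012 and 0.012 m and z of plate2 in the frame of dispenser between 0.036 and 0.044 m and x of plate3 in the frame of dispenser between -0.012 and 0.012 m and z of plate3 in the frame of dispenser between 0.048 and 0.056 m and x of plate4 in the frame of dispenser between -0.012 and 0.012 m and z of plate4 in the frame of dispenser between 0.06 and 0.068 m); the robot touches nothing.
It fails at once if the bottle was moved more than 30 mm (distance of bottle from where it was at the start of the episode above 0.03 m).
It fails at once if the dish was moved more than 30 mm (distance of dish from where it was at the start of the episode above 0.03 m).
It fails at once if the cardboard box was moved more than 30 mm (distance of cardbox from where it was at the start of the episode above 0.03 m).
It also fails if it takes over 72 s, if anything falls off the work surface, if the arm or the gripper's body presses on something with over 40 N, if the wrist force passes 120 N, or if a joint passes its speed limit or range.

## Working session

There is one attempt and no reset: what is moved stays moved. The work goes in short steps, Python scripts to look and compute and a tool call to move; the robot and the scene stay as the last step left them, time stands still between calls to the robot, and variables do not carry over. Pictures are saved under pics/ and viewed, at most 10 in all, crops included, and the job is handed in when it is done.

Besides the shell and the picture viewer there is one more tool, called after "Request:" by a JSON object that holds its "method" and its "body". drive_tool: Moves the arm, as the interface text tells. Its arguments: {"type":"object","properties":{"plan":{"type":"array","items":{"type":"array","items":{"type":"number"}}},"grip_force":{"type":"number"}},"required":["plan"]}

```bash
mkdir -p pics
cat > h.py <<'E'
import numpy as np, cv2
from plant import *
from scipy.spatial.transform import Rotation as R
def ray(cam,uv):
    c=get_calibration(cam); uv=np.array(uv,float)
    d=np.array([(uv[0]-c['cx'])/c['fx'],(uv[1]-c['cy'])/c['fy']]); s=d.copy()
    for _ in range(20): s=d/(1+c['k1']*(s@s))
    M=cv2.Rodrigues(np.array(c['rvec'],float))[0]; t=np.array(c['tvec'],float).ravel()
    return -M.T@t, M.T@np.array([s[0],s[1],1])
def onz(cam,uv,z):
    o,d=ray(cam,uv); return o+d*(z-o[2])/d[2]
def proj(cam,p):
    c=get_calibration(cam);M=cv2.Rodrigues(np.array(c['rvec'],float))[0]
    q=M@np.array(p,float)+np.array(c['tvec'],float).ravel(); s=q[:2]/q[2]; s=s*(1+c['k1']*(s@s))
    return np.array([s[0]*c['fx']+c['cx'],s[1]*c['fy']+c['cy']])
def snap(cam,name,crop=None,k=1):
    im=camera(cam); cv2.imwrite(f'pics/{name}_raw.png',im)
    if crop: im=im[crop[1]:crop[3],crop[0]:crop[2]]
    im=cv2.resize(im,None,fx=k,fy=k,interpolation=cv2.INTER_CUBIC); cv2.imwrite(f'pics/{name}.png',im)
def rel(R0,p0,Rt,pt):
    "shift mm and rotvec deg in tool frame"
    return np.r_[R0.T@(np.array(pt)-p0)*1000, R.from_matrix(R0.T@Rt).as_rotvec(degrees=True)].round(1)
E
python3 - <<'E'
from h import *
snap('top','t0',k=1.5); snap('side','s0',k=1.5)
for c in('top','side'):print(c,ray(c,(256,192)))
print(get_obs())
E
```

```text
top (array([ 0.36947171, -0.0198122 ,  1.35671153]), array([ 0.16297519,  0.0152332 , -0.98657414]))
side (array([ 0.15840382, -0.63221704,  0.96300261]), array([ 0.38682487,  0.55886795, -0.73351647]))
{'time_s': 0.1, 'qpos': array([ 6.37468964e+01,  2.02578633e+01,  9.36241273e+01,  1.92178115e-03,
        6.61877645e+01, -1.37684742e-01]), 'qvel': array([-0.00644078, -0.04701078, -0.10575236,  0.02827888, -0.03829674,
       -0.04079329]), 'tau': array([ 1.07389074e-03, -6.06355333e+01, -3.42824578e+01,  8.52375092e-05,
        3.92220682e-03,  3.93779737e-05]), 'tool_pos': array([0.27492018, 0.56082171, 0.23064903]), 'eef_rot': array([-1.79930249e+02, -1.92486052e-03,  1.53883803e+02]), 'force': array([-0.05224556,  0.43471974, -0.22046455]), 'wrist_torque': array([ 0.03249621, -0.00723153, -0.0114213 ]), 'grasp_force': 0.0, 'width': 0.08588190373715464}
```

View pics/t0.png

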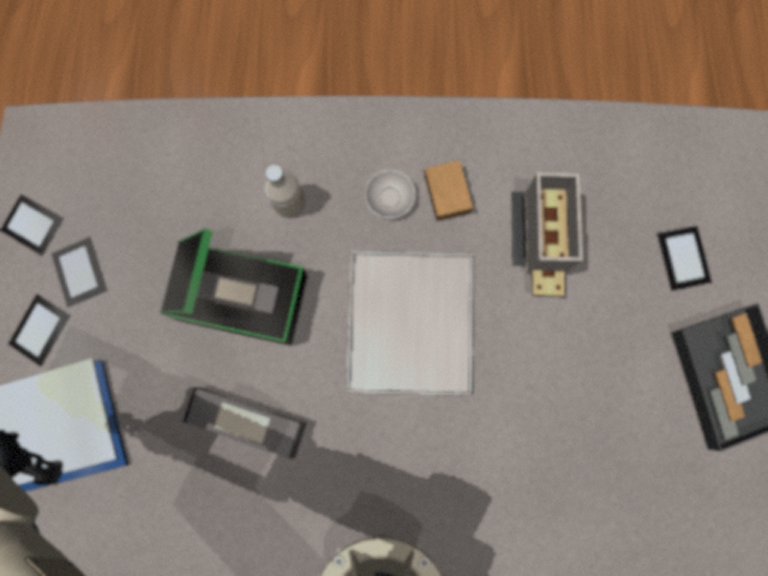

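View pics/s0.png

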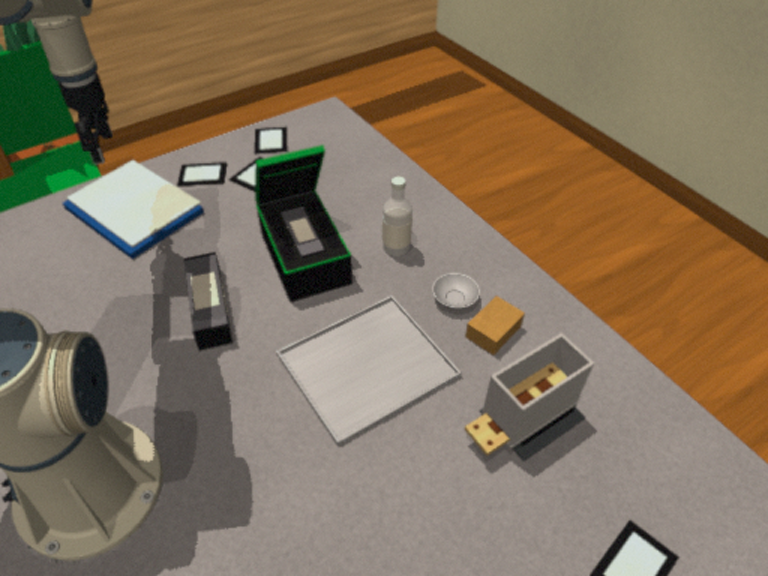

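Top view: candidates for the pack are the grey block in the green case (raw px ~(158,194)) and the larger grey/black block on the table (~(162,282)). The smaller one, in the case pocket, is the one meant. The dispenser is at ~(372,148) with the plate poking out towards the robot at (366,187), and the tray is at (274,215).

Run:
```python
from h import *
a=cv2.imread('pics/t0_raw.png');b=cv2.imread('pics/s0_raw.png')
A=cv2.resize(a[145:235,100:210],None,fx=4,fy=4,interpolation=cv2.INTER_CUBIC)
B=cv2.resize(a[105:205,335:400],None,fx=4,fy=4,interpolation=cv2.INTER_CUBIC)
cv=np.zeros((400,710,3),np.uint8);cv[:360,:440]=A;cv[:400,450:710]=B
cv2.imwrite('pics/c0.png',cv)
hsv=cv2.cvtColor(a,cv2.COLOR_BGR2HSV)
m=cv2.inRange(hsv,(45,80,40),(80,255,255));m[:,:100]=0;m[240:]=0;m[:,230:]=0
cv2.imwrite('pics/m.png',m)
# tray
g=cv2.inRange(hsv,(0,0,165),(180,60,255));g[:160]=0;g[270:]=0;g[:,:225]=0;g[:,320:]=0
c=max(cv2.findContours(g,0,2)[0],key=cv2.contourArea);r=cv2.minAreaRect(c);print('tray px',r)
P=[onz('top',p,.005)for p in cv2.boxPoints(r)];print(np.round(P,4),np.mean(P,0))
y=cv2.inRange(hsv,(18,90,120),(35,255,255));y[175:200,345:385]
yy=np.zeros_like(y);yy[178:202,345:385]=y[178:202,345:385]
c=max(cv2.findContours(yy,0,2)[0],key=cv2.contourArea);r=cv2.minAreaRect(c);print('plate px',r,[onz('top',p,.052).round(4) for p in cv2.boxPoints(r)])
```

```text
tray px ((274.0966491699219, 215.45547485351562), (79.57896423339844, 93.0801010131836), 1.818303108215332)
[[ 0.3954  0.0641  0.005 ]
 [ 0.6639  0.0607  0.005 ]
 [ 0.6587 -0.1707  0.005 ]
 [ 0.3904 -0.1606  0.005 ]] [ 0.52708023 -0.05165468  0.005     ]
plate px ((372.1000061035156, 190.3000030517578), (4.0249223709106445, 4.919349670410156), 26.56505012512207) [array([ 0.5891, -0.317 ,  0.052 ]), array([ 0.6017, -0.3237,  0.052 ]), array([ 0.5967, -0.3339,  0.052 ]), array([ 0.5841, -0.3272,  0.052 ])]
```

View pics/c0.png

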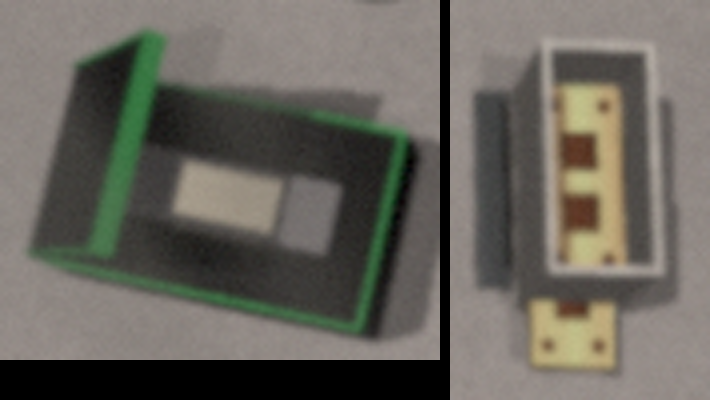

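```bash
cat > fit.py <<'E'
from h import *
def fit(L,W):
    L=np.array(L,float)/1000;W=np.array(W)[:,:2];l=L-L.mean(0);w=W-W.mean(0)
    th=np.arctan2((l[:,0]*w[:,1]-l[:,1]*w[:,0]).sum(),(l*w).sum())
    M=np.array([[np.cos(th),-np.sin(th)],[np.sin(th),np.cos(th)]]);t=W.mean(0)-M@L.mean(0)
    return t,np.degrees(th),((L@M.T+t-W)*1000).round(1)
E
python3 - <<'E'
from fit import *
c=lambda p:(100+p[0]/4,145+p[1]/4); d=lambda p:(335+(p[0]-450)/4,105+p[1]/4)
print('case',fit([(-107,67),(116,67),(-107,-67)],[onz('top',c(p),.089) for p in[(362,333),(28,254),(408,130)]]))
print('lidtip', onz('top',c((104,256)),.265),onz('top',c((153,33)),.265))
print('packend(-80ish,+-25)', onz('top',c((330,255)),.089),onz('top',c((342,180)),.089))
print('disp',fit([(-79,38),(-79,-38),(79,38),(79,-38)],[onz('top',d(p),.155) for p in[(547,277),(665,275),(542,40),(657,42)]]))
print('plate end',onz('top',d((529,369)),.052),onz('top',d((613,372)),.052))
t,th,_=fit([(-107,67),(116,67),(-107,-67)],[onz('top',c(p),.089) for p in[(362,333),(28,254),(408,130)]])
r=R.from_euler('z',th,degrees=True).as_matrix()
b=cv2.imread('pics/s0_raw.png')
for p in [(-107,67,89),(-107,-67,89),(116,-67,89),(22,69,265),(22,-69,265),(-80,25,89),(-80,-25,89),(-107,67,0)]:
    q=proj('side',r@(np.array(p)/1000)+np.r_[t,0]);cv2.circle(b,tuple((q*8).astype(int)),12,(0,0,255),-1,shift=3);
for p in [(.5891,-.317,.052)]: pass
cv2.imwrite('pics/s0c.png',cv2.resize(np.hstack([b[90:210,150:250],b[200:320,300:400]]),None,fx=4,fy=4,interpolation=cv2.INTER_CUBIC))
E
```

```text
case (array([0.57011213, 0.27099923]), np.float64(78.014321949223), array([[  3.9,   5.9],
       [  0.2, -10.8],
       [ -4. ,   4.9]]))
lidtip [0.5059908  0.30284783 0.265     ] [0.64107878 0.28080802 0.265     ]
packend(-80ish,+-25) [0.5309543  0.19790524 0.089     ] [0.58243301 0.19158298 0.089     ]
disp (array([ 0.6985715 , -0.30892215]), np.float64(-0.39337618377042377), array([[ 2.6, -1.8],
       [-0.2,  0.8],
       [-0.7, -0.8],
       [-1.7,  1.8]]))
plate end [ 0.57276241 -0.27548363  0.052     ] [ 0.57111544 -0.33525275  0.052     ]
```

View pics/s0c.png

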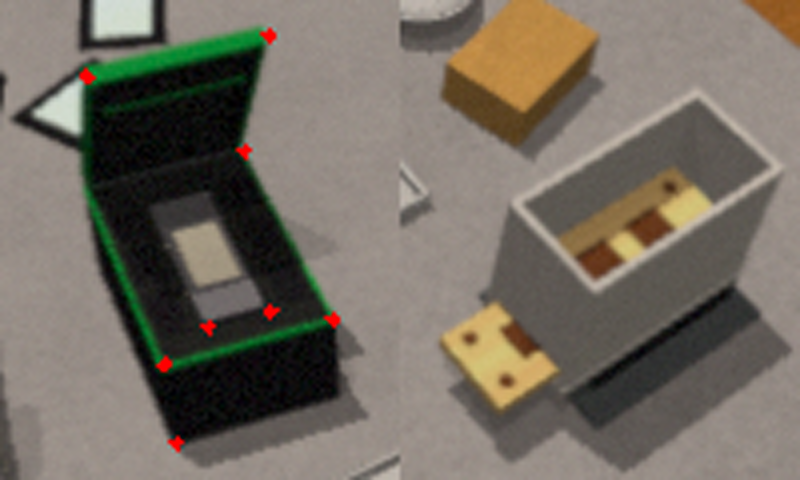

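```bash
cat > g.py <<'E'
from h import *
CASE=(np.array([.570,.270,0]),80.); TRAY=(np.array([.527,-.0516,0]),-1.5); DISP=(np.array([.6986,-.3075,0]),0.)
def Rt(psi,t): return R.from_euler('ZYX',[psi,-t,180],degrees=True).as_matrix()
def loc(f,p): return f[0]+R.from_euler('z',f[1],degrees=True).as_matrix()@(np.array(p)/1000)
def now():
    o=get_obs(); return R.from_euler('xyz',o['eef_rot'],degrees=True).as_matrix(),o['tool_pos']
def chain(*ts,start=None):
    "each target (R,p) relative to the one before (separate calls)"
    R0,p0=start or now()
    for Rr,p in ts:
        print(rel(R0,p0,Rr,p)); R0,p0=Rr,np.array(p)
def one(*ts):
    R0,p0=now()
    for Rr,p in ts: print(rel(R0,p0,Rr,p))
def st():
    o=get_obs();print({k:np.round(o[k],3) for k in('time_s','qpos','tool_pos','eef_rot','force','width','grasp_force')})
E
python3 - <<'E'
from g import *
chain((Rt(100,0),(.42,.20,.30)),(Rt(80,35),loc(CASE,(-30,0,200))),(Rt(80,35),loc(CASE,(0,0,160))),(Rt(80,35),loc(CASE,(48,0,93))))
E
```

```text
[-2.891e+02 -2.602e+02 -6.900e+01 -1.000e-01  0.000e+00  5.390e+01]
[ 14.7 149.6 100.   -6.1  34.6  19.4]
[ 1.6 -0.  50.   0.   0.   0. ]
[ 0.9 -0.  82.4  0.   0.   0. ]
```

Request:
{"method": "drive_tool", "body": {"plan": [[-289,-260,-69,0,0,54,0],[-289,-260,-69,0,0,54,0],[-289,-260,-69,0,0,54,0],[-289,-260,-69,0,0,54,0],[-289,-260,-69,0,0,54,0],[-289,-260,-69,0,0,54,0],[-289,-260,-69,0,0,54,0],[-289,-260,-69,0,0,54,0],[-289,-260,-69,0,0,54,0],[-289,-260,-69,0,0,54,0],[-289,-260,-69,0,0,54,0],[-289,-260,-69,0,0,54,0]]}}

```text
time_s: 1.1
tool_pos: [0.4204, 0.1996, 0.3003]
eef_rot: [180.0, -0.0, 99.7]
force: [0.2, -0.3, -0.6]
width: 0.0001
grasp_force: 0.0
```

Request:
{"method": "drive_tool", "body": {"plan": [[14.7,149.6,100,-6.1,34.6,19.4,0],[14.7,149.6,100,-6.1,34.6,19.4,0],[14.7,149.6,100,-6.1,34.6,19.4,0],[14.7,149.6,100,-6.1,34.6,19.4,0],[14.7,149.6,100,-6.1,34.6,19.4,0],[14.7,149.6,100,-6.1,34.6,19.4,0],[14.7,149.6,100,-6.1,34.6,19.4,0],[14.7,149.6,100,-6.1,34.6,19.4,0]]}}

```text
time_s: 1.77
tool_pos: [0.564, 0.2408, 0.199]
eef_rot: [-179.8, -34.8, 79.8]
force: [0.3, -0.4, 0.2]
width: 0.0002
grasp_force: 0.0
```

Run:
```python
from g import *
st();chain((Rt(80,35),loc(CASE,(0,0,160))),(Rt(80,35),loc(CASE,(48,0,93))))
a=camera('top')[130:250,90:230];b=camera('side')[70:190,130:270]
cv2.imwrite('pics/c1.png',cv2.resize(np.hstack([a,b]),None,fx=2.8,fy=2.8,interpolation=cv2.INTER_CUBIC))
```

```text
{'time_s': np.float64(1.767), 'qpos': array([  5.01 ,  18.575, 109.71 ,  44.912,  51.425, -13.643]), 'tool_pos': array([0.564, 0.241, 0.199]), 'eef_rot': array([-179.78 ,  -34.823,   79.769]), 'force': array([ 0.292, -0.389,  0.155]), 'width': np.float64(0.0), 'grasp_force': np.float64(0.0)}
[ 2.2  0.9 49.  -0.1  0.2 -0.2]
[ 0.9 -0.  82.4  0.   0.   0. ]
```

View pics/c1.png

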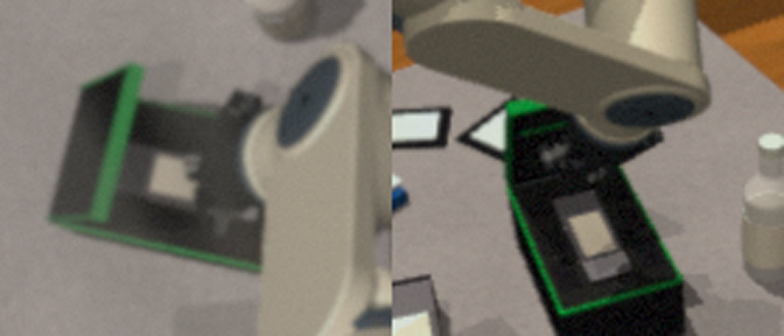

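The shut fingertips (left pane ~(192,165)) point along the pack's centreline under the lid. Going in.

Request:
{"method": "drive_tool", "body": {"plan": [[2,1,40,0,0,0,0],[2,1,80,0,0,0,0],[2,1,105,0,0,0,0],[2,1,120,0,0,0,0],[2,1,124,0,0,0,0],[2,1,124,0,0,0,0]]}}

```text
time_s: 2.37
tool_pos: [0.5784, 0.3133, 0.1]
eef_rot: [-180.0, -34.9, 80.0]
force: [-0.3, -0.0, 0.6]
width: 0.0002
grasp_force: 0.0
```

Run:
```python
from g import *
st();f=Rt(80,35);one(*[(f,loc(CASE,p)) for p in[(48,0,90),(50,0,84),(54,0,78),(58,0,72),(61,0,66)]])
snap('top','t2')
```

```text
{'time_s': np.float64(2.367), 'qpos': array([ 12.277,  28.978, 109.735,  54.523,  40.611, -20.262]), 'tool_pos': array([0.578, 0.313, 0.1  ]), 'eef_rot': array([-179.998,  -34.945,   80.006]), 'force': array([-0.322, -0.012,  0.565]), 'width': np.float64(0.0), 'grasp_force': np.float64(0.0)}
[-2.6 -0.8 10.5 -0.   0.1  0. ]
[-4.4 -0.8 16.5 -0.   0.1  0. ]
[-4.5 -0.8 23.7 -0.   0.1  0. ]
[-4.7 -0.8 30.9 -0.   0.1  0. ]
[-5.7 -0.8 37.6 -0.   0.1  0. ]
```

Request:
{"method": "drive_tool", "body": {"plan": [[-2.6,-0.8,8,0,0,0,0],[-2.6,-0.8,11,0,0,0,0],[-4,-0.8,14,0,0,0,0],[-4.4,-0.8,17,0,0,0,0],[-4.4,-0.8,20.5,0,0,0,0],[-4.5,-0.8,24,0,0,0,0],[-4.6,-0.8,27.5,0,0,0,0],[-4.7,-0.8,31,0,0,0,0],[-5.2,-0.8,34,0,0,0,0],[-5.2,-0.8,34,0,0,0,0]]}}

```text
time_s: 3.25
tool_pos: [0.5829, 0.3292, 0.0721]
eef_rot: [179.8, -35.3, 79.9]
force: [0.2, 3.5, 18.0]
width: 0.0003
grasp_force: 8.3
```

Run:
```python
from g import *
st()
a=camera('top')[130:250,90:230];b=camera('side')[70:190,130:270]
cv2.imwrite('pics/c2.png',cv2.resize(np.hstack([a,b]),None,fx=2.8,fy=2.8,interpolation=cv2.INTER_CUBIC))
```

```text
{'time_s': np.float64(3.25), 'qpos': array([ 13.658,  32.098, 109.429,  58.429,  38.243, -23.566]), 'tool_pos': array([0.583, 0.329, 0.072]), 'eef_rot': array([179.845, -35.262,  79.918]), 'force': array([ 0.233,  3.52 , 18.02 ]), 'width': np.float64(0.0), 'grasp_force': np.float64(8.313)}
```

View pics/c2.png

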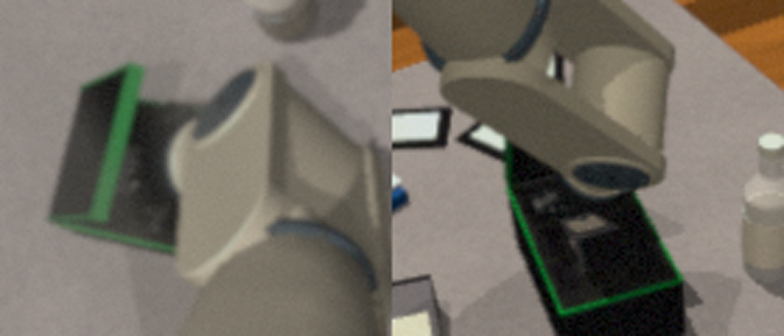

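Side pane: the label at (588,225) is foreshortened, so the pack is tipping. Pressing further.

Request:
{"method": "drive_tool", "body": {"plan": [[-0.3,0,4,0,0,0,0],[-0.5,0,7,0,0,0,0],[0,0,10,0,0,0,0],[1,0,12,0,0,0,0],[1,0,12,0,0,0,0],[1,0,12,0,0,0,0]]}}

```text
time_s: 3.85
tool_pos: [0.5868, 0.3382, 0.0662]
eef_rot: [179.6, -35.5, 80.0]
force: [0.8, 5.5, 33.2]
width: 0.0
grasp_force: 15.4
```

Run:
```python
from g import *
st()
R0,p0=now();f=R.from_euler('z',80,degrees=True).as_matrix();print(f.T@(p0-CASE[0])*1000)
```

```text
{'time_s': np.float64(3.85), 'qpos': array([ 14.384,  32.997, 108.953,  59.68 ,  37.546, -24.269]), 'tool_pos': array([0.587, 0.338, 0.066]), 'eef_rot': array([179.571, -35.512,  80.023]), 'force': array([ 0.807,  5.537, 33.227]), 'width': np.float64(0.0), 'grasp_force': np.float64(15.383)}
[70.04044473 -4.72869974 66.21139404]
```

The lower corner of the tilted pad has reached the 30° plane, so the pack is fully rocked. Retracting along the tool axis.

Request:
{"method": "drive_tool", "body": {"plan": [[0,0,-15,0,0,0,0],[0,0,-50,0,0,0,0],[0,0,-90,0,0,0,0],[0,0,-130,0,0,0,0],[0,0,-165,0,0,0,0],[0,0,-200,0,0,0,0],[-30,0,-230,0,0,0,0.5],[-60,0,-230,0,0,0,0.9],[-60,0,-230,0,0,0,0.9]]}}

```text
time_s: 4.6
tool_pos: [0.5495, 0.1531, 0.2127]
eef_rot: [180.0, -34.9, 79.8]
force: [-0.5, 0.4, -1.2]
width: 0.0359
grasp_force: 0.0
```

Run:
```python
from g import *
st()
a=camera('top')[130:250,90:230];b=camera('side')[70:190,130:270]
cv2.imwrite('pics/c3.png',cv2.resize(np.hstack([a,b]),None,fx=2.8,fy=2.8,interpolation=cv2.INTER_CUBIC))
```

```text
{'time_s': np.float64(4.6), 'qpos': array([ -4.577,  16.151, 111.11 ,  42.602,  57.18 , -19.576]), 'tool_pos': array([0.549, 0.153, 0.213]), 'eef_rot': array([179.981, -34.868,  79.751]), 'force': array([-0.49 ,  0.356, -1.191]), 'width': np.float64(0.036), 'grasp_force': np.float64(0.0)}
```

View pics/c3.png

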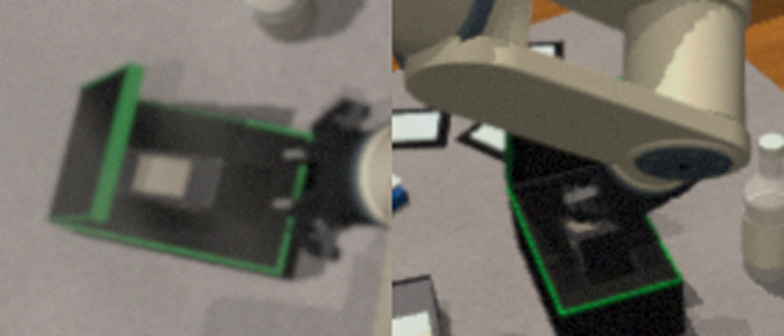

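The pack stays rocked up (label at (160,175), its grey end edge at about (219,180) in the left pane). Checking where that end is and preparing the grasp.

Run:
```python
from g import *
f=R.from_euler('z',80,degrees=True).as_matrix()
for p in[(222,156),(215,205),(187,155),(182,205),(137,152),(132,195)]:
    print(p,(f.T@(onz('top',(90+p[0]/2.8,130+p[1]/2.8),.122 if p[0]>200 else .11 if p[0]>150 else .095)-CASE[0])*1000).round(1))
chain((Rt(80,0),loc(CASE,(-54,0,190))),(Rt(80,0),loc(CASE,(-54,0,120))),(Rt(80,0),loc(CASE,(-54,0,90))))
```

```text
(222, 156) [-36.1 -24.6 122. ]
(215, 205) [-39.6  22.5 122. ]
(187, 155) [  0.5 -21.  110. ]
(182, 205) [ -5.4  27.3 110. ]
(137, 152) [ 54.2 -16.8  95. ]
(132, 195) [49.5 25.6 95. ]
[ 37.2  -0.5  54.7   0.  -35.   -0.3]
[ 0. -0. 70.  0.  0.  0.]
[ 0. -0. 30.  0.  0.  0.]
```

Request:
{"method": "drive_tool", "body": {"plan": [[37,-1,55,0,-35,0,1],[37,-1,55,0,-35,0,1],[37,-1,55,0,-35,0,1],[37,-1,55,0,-35,0,1],[37,-1,55,0,-35,0,1],[37,-1,55,0,-35,0,1],[37,-1,55,0,-35,0,1]]}}

```text
time_s: 5.28
tool_pos: [0.5601, 0.2216, 0.19]
eef_rot: [180.0, 0.1, 80.1]
force: [-0.7, -0.8, 0.2]
width: 0.0852
grasp_force: 0.0
```

Run:
```python
from g import *
st();one((Rt(80,0),loc(CASE,(-40,1,125))),(Rt(80,0),loc(CASE,(-40,1,87))))
a=camera('top')[130:250,90:230];b=camera('side')[70:190,130:270]
cv2.imwrite('pics/c4.png',cv2.resize(np.hstack([a,b]),None,fx=2.8,fy=2.8,interpolation=cv2.INTER_CUBIC))
```

```text
{'time_s': np.float64(5.283), 'qpos': array([ 2.1484e+01,  2.0615e+01,  9.8699e+01, -8.3000e-02,  6.0699e+01,
        3.1397e+01]), 'tool_pos': array([0.56 , 0.222, 0.19 ]), 'eef_rot': array([1.79973e+02, 6.80000e-02, 8.01270e+01]), 'force': array([-0.702, -0.777,  0.204]), 'width': np.float64(0.085), 'grasp_force': np.float64(0.0)}
[ 9.5  0.4 65.   0.   0.1  0.1]
[9.50e+00 3.00e-01 1.03e+02 0.00e+00 1.00e-01 1.00e-01]
```

View pics/c4.png

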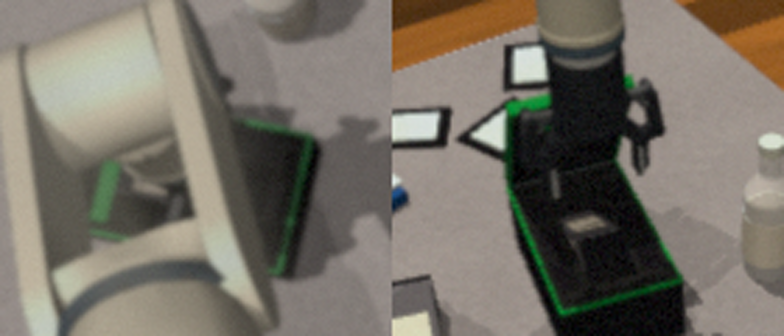

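The open fingers straddle the pack (side pane: fingers at (560,185) and (640,150), pack label at (590,222)). Descending and closing.

Request:
{"method": "drive_tool", "body": {"plan": [[9.5,0.3,35,0,0,0,1],[9.5,0.3,65,0,0,0,1],[9.5,0.3,85,0,0,0,1],[9.5,0.3,97,0,0,0,1],[9.5,0.3,103,0,0,0,1],[9.5,0.3,103,0,0,0,1],[9.5,0.3,103,0,0,0,0.5],[9.5,0.3,103,0,0,0,0.4],[9.5,0.3,103,0,0,0,0.2],[9.5,0.3,103,0,0,0,0],[9.5,0.3,103,0,0,0,0],[9.5,0.3,103,0,0,0,0]], "grip_force": 100}}

```text
time_s: 6.38
tool_pos: [0.5628, 0.227, 0.0885]
eef_rot: [179.9, -0.0, 79.8]
force: [-0.6, -2.7, 4.9]
width: 0.0482
grasp_force: 102.1
```

Request:
{"method": "drive_tool", "body": {"plan": [[-4,0,-5,0,0,0,0],[-12,0,-10,0,0,0,0],[-26,0,-18,0,0,0,0],[-42,0,-28,0,0,0,0],[-60,0,-40,0,0,0,0],[-80,0,-54,0,0,0,0],[-100,0,-70,0,0,0,0],[-115,0,-95,0,0,0,0],[-120,0,-120,0,0,0,0],[-120,0,-140,0,0,0,0],[-120,0,-140,0,0,0,0]]}}

```text
time_s: 7.3
tool_pos: [0.5427, 0.1073, 0.2321]
eef_rot: [179.6, -0.1, 79.8]
force: [2.7, -0.2, -2.1]
width: 0.0482
grasp_force: 103.5
```

Run:
```python
from g import *
st()
a=camera('top')[130:250,90:230];b=camera('side')[70:190,130:270]
cv2.imwrite('pics/c5.png',cv2.resize(np.hstack([a,b]),None,fx=2.8,fy=2.8,interpolation=cv2.INTER_CUBIC))
```

```text
{'time_s': np.float64(7.3), 'qpos': array([ 1.10640e+01,  1.36050e+01,  1.02685e+02, -5.60000e-02,
        6.33260e+01,  2.13280e+01]), 'tool_pos': array([0.543, 0.107, 0.232]), 'eef_rot': array([ 1.79624e+02, -9.30000e-02,  7.97610e+01]), 'force': array([ 2.684, -0.176, -2.08 ]), 'width': np.float64(0.048), 'grasp_force': np.float64(103.512)}
```

View pics/c5.png

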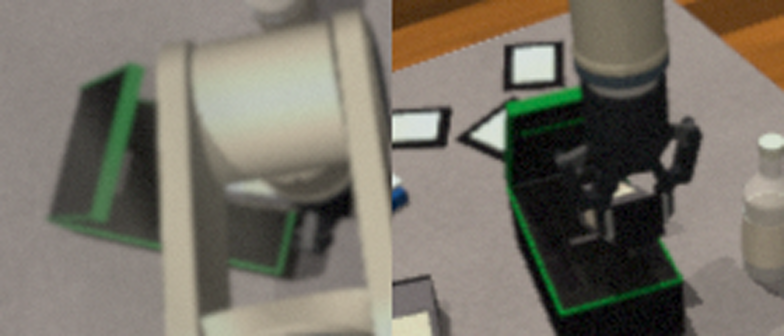

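The pack is held by its black -x end, clear of the case. Moving over the tray with the yaw turned to 0 and the tool tilted 30° so the pack levels.

Run:
```python
from g import *
chain((Rt(40,15),(.50,.05,.24)),(Rt(-1.5,30),(.479,-.002,.15)))
for p in[(.75,.0,0)]:print(proj('top',p))
```

```text
[-64.1 -30.  -12.1  -5.1  14.4  39.6]
[-71.1  26.3  74.1 -15.9  14.3  38.4]
[257.03130903 139.73930712]
```

Request:
{"method": "drive_tool", "body": {"plan": [[-64,-30,-12,-5.1,14.4,39.6,0],[-64,-30,-12,-5.1,14.4,39.6,0],[-64,-30,-12,-5.1,14.4,39.6,0],[-64,-30,-12,-5.1,14.4,39.6,0],[-64,-30,-12,-5.1,14.4,39.6,0],[-64,-30,-12,-5.1,14.4,39.6,0],[-64,-30,-12,-5.1,14.4,39.6,0]]}}

```text
time_s: 7.98
tool_pos: [0.4975, 0.0505, 0.237]
eef_rot: [-179.7, -14.8, 39.7]
force: [-0.8, -0.9, -3.0]
width: 0.0479
grasp_force: 104.8
```

Request:
{"method": "drive_tool", "body": {"plan": [[-71,26,74,-15.9,14.3,38.4,0],[-71,26,74,-15.9,14.3,38.4,0],[-71,26,74,-15.9,14.3,38.4,0],[-71,26,74,-15.9,14.3,38.4,0],[-71,26,74,-15.9,14.3,38.4,0],[-71,26,74,-15.9,14.3,38.4,0],[-71,26,74,-15.9,14.3,38.4,0],[-71,26,74,-15.9,14.3,38.4,0]]}}

```text
time_s: 8.65
tool_pos: [0.4776, -0.0002, 0.1479]
eef_rot: [179.9, -29.7, -1.3]
force: [-0.3, -0.2, -2.6]
width: 0.0483
grasp_force: 105.0
```

Run:
```python
from g import *
st();chain((Rt(-1.5,30),(.479,-.002,.15)),(Rt(-1.5,30),(.479,-.002,.03)),(Rt(-1.5,30),(.479,-.002,.018)))
snap('side','s6');b=cv2.imread('pics/s6_raw.png');h=cv2.cvtColor(b,cv2.COLOR_BGR2HSV)
# predicted label corners if flat: centre at grasp+70
g=np.array([.467,-.002,.15+.021])
for px in(-75,-35,35,75):
  for y in(-25,25): print(px,y,proj('side',g+np.array([px+70,y,7])/1000).round())
m=cv2.inRange(h,(15,25,110),(35,130,255));m[:150]=0;n,l,s,c=cv2.connectedComponentsWithStats(m);print([ (s[i].tolist(),c[i].round().tolist()) for i in range(1,n) if s[i][4]>60])
```

```text
{'time_s': np.float64(8.65), 'qpos': array([  0.485,   3.418, 136.427,  -5.245,  10.519,  96.682]), 'tool_pos': array([ 0.478, -0.   ,  0.148]), 'eef_rot': array([179.912, -29.693,  -1.27 ]), 'force': array([-0.332, -0.213, -2.629]), 'width': np.float64(0.048), 'grasp_force': np.float64(105.015)}
[ 2.3  1.8 -1.1 -0.   0.3  0.2]
[-60.   -0.  103.9   0.    0.    0. ]
[-6.  -0.  10.4  0.   0.   0. ]
-75 -25 [218. 208.]
-75 25 [208. 196.]
-35 -25 [232. 201.]
-35 25 [222. 190.]
35 -25 [254. 190.]
35 25 [244. 179.]
75 -25 [267. 184.]
75 25 [256. 173.]
[([71, 150, 67, 28, 774], [112.0, 159.0]), ([157, 150, 33, 40, 269], [180.0, 168.0]), ([252, 150, 24, 20, 307], [264.0, 157.0]), ([128, 193, 9, 14, 65], [131.0, 201.0]), ([234, 194, 22, 14, 111], [244.0, 200.0]), ([0, 202, 42, 83, 810], [14.0, 258.0]), ([336, 233, 21, 15, 68], [346.0, 240.0]), ([328, 235, 71, 39, 505], [360.0, 254.0]), ([309, 275, 31, 28, 403], [323.0, 289.0]), ([6, 280, 100, 95, 3375], [56.0, 339.0])]
```

Wrist joint 5 is near its limit (10.5°) in this direction, so I'll lay the pack along the tray's y instead.

Run:
```python
from g import *
chain((Rt(45,25),(.53,-.06,.22)),(Rt(88.5,30),(.592,-.108,.12)),(Rt(88.5,30),(.592,-.108,.05)))
```

```text
[ 83.1  58.5 -35.8  21.4  -4.5 -41.4]
[-33.3  77.8  94.8  20.1   4.8 -38.6]
[-35.   -0.   60.6   0.    0.    0. ]
```

Request:
{"method": "drive_tool", "body": {"plan": [[83,58,-36,21.4,-4.5,-41.4,0],[83,58,-36,21.4,-4.5,-41.4,0],[83,58,-36,21.4,-4.5,-41.4,0],[83,58,-36,21.4,-4.5,-41.4,0],[83,58,-36,21.4,-4.5,-41.4,0],[83,58,-36,21.4,-4.5,-41.4,0],[83,58,-36,21.4,-4.5,-41.4,0],[83,58,-36,21.4,-4.5,-41.4,0]]}}

```text
time_s: 9.37
tool_pos: [0.532, -0.0599, 0.2224]
eef_rot: [179.3, -25.6, 37.0]
force: [-0.1, -0.3, -2.9]
width: 0.0479
grasp_force: 105.0
```

Request:
{"method": "drive_tool", "body": {"plan": [[-33,78,95,20,4.8,-38.6,0],[-33,78,95,20,4.8,-38.6,0],[-33,78,95,20,4.8,-38.6,0],[-33,78,95,20,4.8,-38.6,0],[-33,78,95,20,4.8,-38.6,0],[-33,78,95,20,4.8,-38.6,0],[-33,78,95,20,4.8,-38.6,0],[-33,78,95,20,4.8,-38.6,0]]}}

```text
time_s: 10.03
tool_pos: [0.5877, -0.1176, 0.1212]
eef_rot: [179.0, -30.1, 80.4]
force: [0.5, 0.5, -2.1]
width: 0.0486
grasp_force: 105.1
```

Run:
```python
from g import *
st();chain((Rt(88.5,30),(.592,-.108,.05)),(Rt(88.5,30),(.592,-.108,.018)))
snap('side','s7');b=cv2.imread('pics/s7_raw.png');h=cv2.cvtColor(b,cv2.COLOR_BGR2HSV)
R0,p0=now();g=p0+R0@[0,0,-.024]
for sw in(0,5,10,15):
  f=R.from_euler('ZY',[88.5,sw],degrees=True).as_matrix()
  print(sw,[proj('side',g+f@(np.array([px+70,0,7])/1000)).round().tolist() for px in(-30,0,35,75)])
m=cv2.inRange(h,(15,25,110),(35,130,255));m[:150]=0;m[:,:180]=0;m[:,330:]=0;n,l,s,c=cv2.connectedComponentsWithStats(m);print([ (s[i].tolist(),c[i].round().tolist()) for i in range(1,n) if s[i][4]>60])
```

```text
{'time_s': np.float64(10.033), 'qpos': array([-27.475,  30.239, 100.52 ,  32.942,  62.487, -36.514]), 'tool_pos': array([ 0.588, -0.118,  0.121]), 'eef_rot': array([178.961, -30.057,  80.353]), 'force': array([ 0.455,  0.474, -2.142]), 'width': np.float64(0.049), 'grasp_force': np.float64(105.082)}
[-26.8   1.4  66.8   5.1   0.   -7.1]
[-16.   -0.   27.7   0.    0.    0. ]
0 [[272.0, 210.0], [266.0, 203.0], [258.0, 195.0], [251.0, 186.0]]
5 [[272.0, 211.0], [265.0, 204.0], [258.0, 197.0], [251.0, 189.0]]
10 [[272.0, 212.0], [265.0, 206.0], [258.0, 199.0], [251.0, 192.0]]
15 [[272.0, 213.0], [266.0, 208.0], [259.0, 202.0], [251.0, 196.0]]
[([221, 150, 109, 68, 2522], [287.0, 179.0]), ([310, 276, 18, 26, 128], [320.0, 289.0])]
```

Request:
{"method": "drive_tool", "body": {"plan": [[-13,1.4,33,5,0,-7,0],[-27,1.4,67,5,0,-7,0],[-27,1.4,67,5,0,-7,0],[-27,1.4,67,5,0,-7,0],[-27,1.4,67,5,0,-7,0]], "grip_force": 70}}

```text
time_s: 10.5
tool_pos: [0.5911, -0.1076, 0.0522]
eef_rot: [-180.0, -29.9, 87.9]
force: [0.8, 0.0, -1.8]
width: 0.0482
grasp_force: 104.9
```

Run:
```python
from g import *
st();one((Rt(88.5,30),(.592,-.108,.034)),(Rt(88.5,30),(.592,-.108,.018)))
```

```text
{'time_s': np.float64(10.5), 'qpos': array([-25.593,  37.49 ,  98.39 ,  31.515,  61.096, -43.187]), 'tool_pos': array([ 0.591, -0.108,  0.052]), 'eef_rot': array([-179.999,  -29.941,   87.935]), 'force': array([ 0.777,  0.004, -1.842]), 'width': np.float64(0.048), 'grasp_force': np.float64(104.949)}
[-9.4  0.9 15.6  0.3  0.1 -0.5]
[-17.4   0.9  29.5   0.3   0.1  -0.5]
```

Request:
{"method": "drive_tool", "body": {"plan": [[-3,0.9,5,0,0,0,0],[-6,0.9,10,0,0,0,0],[-9,0.9,15.5,0,0,0,0],[-9,0.9,15.5,0,0,0,0]]}}

```text
time_s: 10.83
tool_pos: [0.5914, -0.1079, 0.0326]
eef_rot: [-179.9, -29.9, 87.9]
force: [-0.1, 0.3, -2.7]
width: 0.0483
grasp_force: 105.1
```

Request:
{"method": "drive_tool", "body": {"plan": [[-3,0,4.5,0,0,0,0],[-5,0,8.5,0,0,0,0],[-5,0,8.5,0,0,0,0],[-5,0,8.5,0,0,0,0]]}}

```text
time_s: 11.17
tool_pos: [0.5916, -0.1078, 0.0229]
eef_rot: [-179.9, -29.9, 88.0]
force: [0.9, -1.0, -2.4]
width: 0.048
grasp_force: 105.1
```

Request:
{"method": "drive_tool", "body": {"plan": [[-1.5,0,2.6,0,0,0,0],[-1.5,0,2.6,0,0,0,0],[-1.5,0,2.6,0,0,0,0]]}}

```text
time_s: 11.42
tool_pos: [0.5918, -0.1079, 0.0201]
eef_rot: [-179.9, -29.9, 88.0]
force: [-0.4, 0.2, -2.7]
width: 0.0481
grasp_force: 105.1
```

Request:
{"method": "drive_tool", "body": {"plan": [[-1.5,0,2.6,0,0,0,0],[-1.5,0,2.6,0,0,0,0],[-1.5,0,2.6,0,0,0,0]]}}

```text
time_s: 11.67
tool_pos: [0.5917, -0.1079, 0.0171]
eef_rot: [-179.9, -29.9, 88.0]
force: [0.2, -0.8, -3.0]
width: 0.0482
grasp_force: 105.1
```

Run:
```python
from g import *
st();R0,p0=now();g=p0+R0@[0,0,-.024]
a=camera('top');b=camera('side')
c=[]
for cam,im in(('top',a),('side',b)):
  q=proj(cam,g+[0,.05,0]).astype(int);c.append(cv2.resize(im[q[1]-45:q[1]+45,q[0]-60:q[0]+60],None,fx=3.3,fy=3.3,interpolation=cv2.INTER_CUBIC));print(q)
cv2.imwrite('pics/c8.png',np.hstack(c))
h=cv2.cvtColor(a,cv2.COLOR_BGR2HSV)
m=cv2.inRange(h,(15,25,110),(35,130,255));n,l,s,cc=cv2.connectedComponentsWithStats(m[150:260,225:320]);print([ (s[i].tolist(),cc[i].round().tolist()) for i in range(1,n) if s[i][4]>30])
```

```text
{'time_s': np.float64(11.667), 'qpos': array([-25.569,  40.532,  98.516,  32.42 ,  58.446, -45.093]), 'tool_pos': array([ 0.592, -0.108,  0.017]), 'eef_rot': array([-179.929,  -29.923,   87.962]), 'force': array([ 0.204, -0.842, -2.971]), 'width': np.float64(0.048), 'grasp_force': np.float64(105.09)}
[281 190]
[268 230]
[([0, 46, 95, 64, 2983], [54.0, 78.0])]
```

Request:
{"method": "drive_tool", "body": {"plan": [[-1.2,0,2.2,0,0,0,0],[-1.2,0,2.2,0,0,0,0],[-1.2,0,2.2,0,0,0,0]]}}

```text
time_s: 12.02
tool_pos: [0.5921, -0.108, 0.0161]
eef_rot: [-180.0, -30.0, 88.0]
force: [-2.6, -2.4, 10.0]
width: 0.0482
grasp_force: 106.4
```

Request:
{"method": "drive_tool", "body": {"plan": [[-1.2,0,2.2,0,0,0,0],[-1.2,0,2.2,0,0,0,0],[-1.2,0,2.2,0,0,0,0]]}}

```text
time_s: 12.27
tool_pos: [0.5922, -0.108, 0.0159]
eef_rot: [180.0, -30.1, 88.1]
force: [-11.3, -6.5, 31.3]
width: 0.0482
grasp_force: 109.0
```

Request:
{"method": "drive_tool", "body": {"plan": [[-1.2,0,2.2,0,0,0,0],[-1.2,0,2.2,0,0,0,0],[-1.2,0,2.2,0,0,0,0]]}}

```text
time_s: 12.52
tool_pos: [0.5922, -0.108, 0.0158]
eef_rot: [179.9, -30.2, 88.1]
force: [-18.6, -9.1, 53.1]
width: 0.0483
grasp_force: 111.4
```

Firm contact with the floor. Relaxing the press, then releasing.

Request:
{"method": "drive_tool", "body": {"plan": [[2.5,0,-4.5,0,0,0,0],[2.5,0,-4.5,0,0,0,0],[2.5,0,-4.5,0,0,0,0.62],[2.5,0,-4.5,0,0,0,0.7],[2.5,0,-4.5,0,0,0,0.75],[2.5,0,-4.5,0,0,0,0.75],[2.5,0,-4.5,0,0,0,0.75]]}}

```text
time_s: 13.1
tool_pos: [0.5917, -0.1076, 0.0144]
eef_rot: [-179.9, -29.9, 88.0]
force: [0.2, -0.8, -0.1]
width: 0.064
grasp_force: 0.0
```

Run:
```python
from g import *
st()
```

```text
{'time_s': np.float64(13.1), 'qpos': array([-25.551,  40.769,  98.526,  32.501,  58.259, -45.228]), 'tool_pos': array([ 0.592, -0.108,  0.014]), 'eef_rot': array([-179.901,  -29.938,   87.956]), 'force': array([ 0.211, -0.767, -0.143]), 'width': np.float64(0.064), 'grasp_force': np.float64(0.0)}
```

Run:
```python
from g import *
R0,p0=now();up=p0+R0@[0,0,-.12]
chain((R0,up),(Rt(45,20),(.53,-.24,.2)),(Rt(0,28),(.5554,-.3055,.1056)),(Rt(0,28),(.593,-.3055,.035)))
```

```text
[   0.    0. -120.    0.    0.    0.]
[ -23.9  -57.3 -107.8  -18.2   -9.4   39. ]
[-58.9  64.3  79.  -18.3   7.6  41.1]
[ 0.1 -0.  80.   0.   0.   0. ]
```

Request:
{"method": "drive_tool", "body": {"plan": [[0,0,-25,0,0,0,0.75],[0,0,-60,0,0,0,0.75],[0,0,-100,0,0,0,1],[0,0,-120,0,0,0,1],[0,0,-120,0,0,0,1]]}}

```text
time_s: 13.52
tool_pos: [0.5923, -0.1708, 0.123]
eef_rot: [179.6, -29.7, 88.1]
force: [1.5, -0.2, 0.1]
width: 0.0853
grasp_force: 0.0
```

Request:
{"method": "drive_tool", "body": {"plan": [[-24,-57,-108,-18,-9.4,39,1],[-24,-57,-108,-18,-9.4,39,1],[-24,-57,-108,-18,-9.4,39,1],[-24,-57,-108,-18,-9.4,39,1],[-24,-57,-108,-18,-9.4,39,1],[-24,-57,-108,-18,-9.4,39,1],[-24,-57,-108,-18,-9.4,39,1],[-24,-57,-108,-18,-9.4,39,1]]}}

```text
time_s: 14.18
tool_pos: [0.5299, -0.2391, 0.2002]
eef_rot: [-179.8, -20.0, 45.2]
force: [0.7, 0.5, -0.2]
width: 0.0852
grasp_force: 0.0
```

Request:
{"method": "drive_tool", "body": {"plan": [[-59,64,79,-18,7.6,41,1],[-59,64,79,-18,7.6,41,1],[-59,64,79,-18,7.6,41,1],[-59,64,79,-18,7.6,41,1],[-59,64,79,-18,7.6,41,1],[-59,64,79,-18,7.6,41,1],[-59,64,79,-18,7.6,41,1],[-59,64,79,-18,7.6,41,1],[-59,64,79,-18,7.6,41,1]]}}

```text
time_s: 14.93
tool_pos: [0.5556, -0.3051, 0.1052]
eef_rot: [-179.6, -27.7, 0.5]
force: [-0.5, -1.0, 0.5]
width: 0.0854
grasp_force: 0.0
```

Run:
```python
from g import *
st();one((Rt(0,28),(.5554,-.3055,.1056)),(Rt(0,28),(.593,-.3055,.035)))
snap('top','t9');snap('side','s9')
a=cv2.imread('pics/t9_raw.png');h=cv2.cvtColor(a,cv2.COLOR_BGR2HSV)
m=cv2.inRange(h,(0,0,0),(180,255,165));m[:168]=0;m[262:]=0;m[:,:236]=0;m[:,312:]=0
n,l,s,c=cv2.connectedComponentsWithStats(m)
for i in range(1,n):
  if s[i][4]>80:
    k=cv2.findContours((l==i).astype(np.uint8),0,2)[0][0];r=cv2.minAreaRect(k);print(s[i],r,onz('top',r[0],.045).round(3))
```

```text
{'time_s': np.float64(14.933), 'qpos': array([-38.072,  22.703, 115.904,  43.047,  25.57 ,  14.637]), 'tool_pos': array([ 0.556, -0.305,  0.105]), 'eef_rot': array([-179.639,  -27.712,    0.459]), 'force': array([-0.483, -1.037,  0.468]), 'width': np.float64(0.085), 'grasp_force': np.float64(0.0)}
[-0.   0.4 -0.5 -0.6  0.3  0.4]
[ 0.4  1.2 79.5 -0.6  0.3  0.4]
[241 179  63  23 909] ((271.98760986328125, 189.76686096191406), (61.514892578125, 20.768245697021484), 2.6630005836486816) [ 0.593 -0.044  0.045]
```

The pack lies along the tray's y at (0.593, -0.044), found at top pixel (272,190), size 61×21 px. Now the plate.

Request:
{"method": "drive_tool", "body": {"plan": [[0,1,35,0,0,0,1],[0,1,60,0,0,0,1],[0,1,75,0,0,0,1],[0,1,79.5,0,0,0,1],[0,1,79.5,0,0,0,1]], "grip_force": 40}}

```text
time_s: 15.45
tool_pos: [0.5926, -0.3056, 0.0344]
eef_rot: [-179.6, -27.7, 0.3]
force: [0.0, -0.5, -0.2]
width: 0.0854
grasp_force: 0.0
```

Request:
{"method": "drive_tool", "body": {"plan": [[0,0,0,0,0,0,0.8],[0,0,0,0,0,0,0.65],[0,0,0,0,0,0,0.5],[0,0,0,0,0,0,0.4],[0,0,0,0,0,0,0.4],[0,0,0,0,0,0,0.4]]}}

```text
time_s: 15.95
tool_pos: [0.5927, -0.3064, 0.037]
eef_rot: [-179.7, -27.9, 0.2]
force: [-4.8, -0.1, 7.9]
width: 0.0589
grasp_force: 46.0
```

Request:
{"method": "drive_tool", "body": {"plan": [[1,0,-2,0,0,0,0.3],[1,0,-2,0,0,0,0.3],[1,0,-2,0,0,0,0.3],[-3,0,-4,0,0,0,0.3],[-8,0,-6.5,0,0,0,0.3],[-14,0,-10,0,0,0,0.3],[-21,0,-13.5,0,0,0,0.3],[-28,0,-17,0,0,0,0.3],[-35,0,-21,0,0,0,0.3],[-42,0,-24.5,0,0,0,0.3]], "grip_force": 80}}

```text
time_s: 16.78
tool_pos: [0.5432, -0.3061, 0.0379]
eef_rot: [-179.7, -27.8, 0.2]
force: [1.4, -0.7, -1.6]
width: 0.0578
grasp_force: 86.2
```

Request:
{"method": "drive_tool", "body": {"plan": [[-9,0,-4.7,0,0,0,0.3],[-18,0,-9.4,0,0,0,0.3],[-27,0,-14,0,0,0,0.3],[-36,0,-19,0,0,0,0.3],[-45,0,-23.5,0,0,0,0.3],[-53,0,-28,0,0,0,0.3],[-61,0,-32.5,0,0,0,0.3],[-69,0,-37,0,0,0,0.3],[-69,0,-37,0,0,0,0.3]]}}

```text
time_s: 17.53
tool_pos: [0.4633, -0.3059, 0.0379]
eef_rot: [-179.6, -27.7, 0.1]
force: [1.5, 1.1, -1.4]
width: 0.0578
grasp_force: 86.4
```

Run:
```python
from g import *
st()
a=camera('top')[90:290,200:420];b=camera('side')[140:340,180:400]
cv2.imwrite('pics/c9.png',cv2.resize(np.hstack([a,b]),None,fx=1.8,fy=1.8,interpolation=cv2.INTER_CUBIC))
```

```text
{'time_s': np.float64(17.533), 'qpos': array([-45.643,  26.117, 125.533,  67.544,  21.458, -18.423]), 'tool_pos': array([ 0.463, -0.306,  0.038]), 'eef_rot': array([-1.79573e+02, -2.76940e+01,  1.05000e-01]), 'force': array([ 1.529,  1.051, -1.437]), 'width': np.float64(0.058), 'grasp_force': np.float64(86.407)}
```

View pics/c9.png

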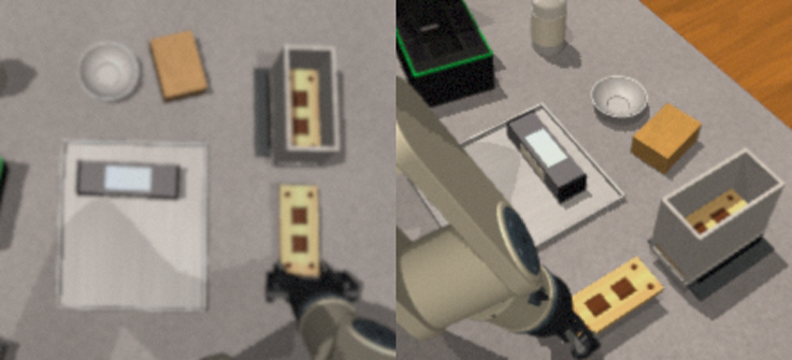

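The bottom plate is drawn clear and held (left pane (300,230)). The stack has dropped inside the chute, and the pack lies flat in the tray, label up, at (128,180). Carrying the plate beside the pack.

Run:
```python
from g import *
chain((Rt(0,28),(.46,-.29,.13)),(Rt(45,28),(.45,-.18,.14)),(Rt(88.5,28),(.494,-.10,.08)),(Rt(88.5,28),(.494,-.10,.02)))
```

```text
[ 38.3 -17.2 -83.4  -0.4   0.2   0.1]
[  -4.1 -110.   -13.5   21.1    0.   -39.7]
[ 49.2 -25.5  94.1  20.4   0.  -38.4]
[-28.2  -0.   53.    0.    0.    0. ]
```

Request:
{"method": "drive_tool", "body": {"plan": [[20,-9,-40,0,0,0,0.3],[38,-17,-83,0,0,0,0.3],[38,-17,-83,0,0,0,0.3],[38,-17,-83,0,0,0,0.3]]}}

```text
time_s: 17.97
tool_pos: [0.4621, -0.2911, 0.1337]
eef_rot: [-179.9, -28.0, 0.4]
force: [0.7, -1.3, -1.3]
width: 0.0578
grasp_force: 86.4
```

Request:
{"method": "drive_tool", "body": {"plan": [[-4,-110,-13.5,21,0,-39.7,0.3],[-4,-110,-13.5,21,0,-39.7,0.3],[-4,-110,-13.5,21,0,-39.7,0.3],[-4,-110,-13.5,21,0,-39.7,0.3],[-4,-110,-13.5,21,0,-39.7,0.3],[-4,-110,-13.5,21,0,-39.7,0.3],[-4,-110,-13.5,21,0,-39.7,0.3],[-4,-110,-13.5,21,0,-39.7,0.3],[-4,-110,-13.5,21,0,-39.7,0.3],[-4,-110,-13.5,21,0,-39.7,0.3]]}}

```text
time_s: 18.8
tool_pos: [0.4495, -0.1796, 0.1398]
eef_rot: [-179.6, -28.0, 44.9]
force: [0.2, 0.3, -0.9]
width: 0.0578
grasp_force: 86.4
```

Request:
{"method": "drive_tool", "body": {"plan": [[49,-25,94,20.4,0,-38.4,0.3],[49,-25,94,20.4,0,-38.4,0.3],[49,-25,94,20.4,0,-38.4,0.3],[49,-25,94,20.4,0,-38.4,0.3],[49,-25,94,20.4,0,-38.4,0.3],[49,-25,94,20.4,0,-38.4,0.3],[49,-25,94,20.4,0,-38.4,0.3],[49,-25,94,20.4,0,-38.4,0.3],[49,-25,94,20.4,0,-38.4,0.3],[49,-25,94,20.4,0,-38.4,0.3]]}}

```text
time_s: 19.63
tool_pos: [0.4926, -0.1, 0.0805]
eef_rot: [-179.8, -28.2, 88.4]
force: [-0.6, 0.2, -0.9]
width: 0.0579
grasp_force: 86.4
```

Run:
```python
from g import *
st();one((Rt(88.5,28),(.494,-.10,.025)),(Rt(88.5,28),(.494,-.10,.012)))
```

```text
{'time_s': np.float64(19.633), 'qpos': array([-28.314,  28.712, 109.962,  29.458,  58.763, -46.188]), 'tool_pos': array([ 0.493, -0.1  ,  0.08 ]), 'eef_rot': array([-179.756,  -28.23 ,   88.428]), 'force': array([-0.616,  0.181, -0.885]), 'width': np.float64(0.058), 'grasp_force': np.float64(86.416)}
[-26.2   1.6  48.9  -0.2  -0.2  -0.1]
[-32.3   1.6  60.4  -0.2  -0.2  -0.1]
```

Request:
{"method": "drive_tool", "body": {"plan": [[-13,1,25,0,0,0,0.3],[-26,1.6,49,0,0,0,0.3],[-30,1.6,55,0,0,0,0.3],[-32,1.6,60,0,0,0,0.3],[-32,1.6,60,0,0,0,0.3]]}}

```text
time_s: 20.05
tool_pos: [0.4941, -0.1, 0.0122]
eef_rot: [-179.7, -28.3, 88.5]
force: [-0.3, 0.7, -1.1]
width: 0.058
grasp_force: 86.5
```

Request:
{"method": "drive_tool", "body": {"plan": [[-1.4,0,2.6,0,0,0,0.3],[-1.4,0,2.6,0,0,0,0.3],[-1.4,0,2.6,0,0,0,0.3]]}}

```text
time_s: 20.3
tool_pos: [0.4953, -0.1005, 0.0102]
eef_rot: [-179.9, -28.2, 88.7]
force: [1.0, -0.1, -1.3]
width: 0.0579
grasp_force: 86.5
```

Request:
{"method": "drive_tool", "body": {"plan": [[-1.4,0,2.6,0,0,0,0.3],[-1.4,0,2.6,0,0,0,0.3],[-1.4,0,2.6,0,0,0,0.3]]}}

```text
time_s: 20.55
tool_pos: [0.4949, -0.1003, 0.0066]
eef_rot: [-179.8, -28.2, 88.7]
force: [0.4, 0.2, -0.2]
width: 0.0579
grasp_force: 86.5
```

Request:
{"method": "drive_tool", "body": {"plan": [[-0.9,0,1.8,0,0,0,0.3],[-0.9,0,1.8,0,0,0,0.3],[-0.9,0,1.8,0,0,0,0.3]]}}

```text
time_s: 20.8
tool_pos: [0.4951, -0.1003, 0.0048]
eef_rot: [-179.8, -28.2, 88.7]
force: [-0.1, -1.4, 3.9]
width: 0.0579
grasp_force: 89.2
```

Request:
{"method": "drive_tool", "body": {"plan": [[-0.5,0,0.9,0,0,0,0.3],[-0.5,0,0.9,0,0,0,0.3],[-0.5,0,0.9,0,0,0,0.3]]}}

```text
time_s: 21.05
tool_pos: [0.4951, -0.1002, 0.0045]
eef_rot: [-179.8, -28.3, 88.7]
force: [-2.5, -1.7, 14.4]
width: 0.0575
grasp_force: 94.9
```

Contact. Easing off, releasing and withdrawing.

Request:
{"method": "drive_tool", "body": {"plan": [[0.5,0,-0.9,0,0,0,0.3],[0.5,0,-0.9,0,0,0,0.6],[0.5,0,-0.9,0,0,0,0.75],[0.5,0,-0.9,0,0,0,0.85],[0.5,0,-0.9,0,0,0,0.85],[0,0,-15,0,0,0,0.85],[0,0,-40,0,0,0,0.85],[0,0,-80,0,0,0,0.85],[-40,0,-115,0,0,0,0.85],[-80,0,-150,0,0,0,0.85],[-120,0,-180,0,0,0,0.85],[-120,0,-180,0,0,0,0.85]]}}

```text
time_s: 22.05
tool_pos: [0.491, -0.2942, 0.1062]
eef_rot: [-179.9, -28.1, 88.6]
force: [1.3, -0.3, 0.1]
width: 0.0726
grasp_force: 0.0
```

Run:
```python
from g import *
st();snap('top','t11');snap('side','s11')
a=cv2.imread('pics/t11_raw.png');h=cv2.cvtColor(a,cv2.COLOR_BGR2HSV)
for nm,m,z in(('pack',cv2.inRange(h,(0,0,0),(180,255,115)),.045),('plate',cv2.inRange(h,(12,90,60),(38,255,255)),.017)):
  m[:168]=0;m[262:]=0;m[:,:236]=0;m[:,312:]=0
  m=cv2.morphologyEx(m,cv2.MORPH_CLOSE,np.ones((9,9)))
  k=max(cv2.findContours(m,0,2)[0],key=cv2.contourArea);r=cv2.minAreaRect(k);P=np.array([onz('top',p,z) for p in cv2.boxPoints(r)])
  print(nm,r,P.mean(0).round(3),[np.linalg.norm(P[i]-P[i-1]).round(3) for i in(0,1)])
# plate outline from the side view
b=cv2.imread('pics/s11_raw.png');h=cv2.cvtColor(b,cv2.COLOR_BGR2HSV);m=cv2.inRange(h,(12,90,60),(38,255,255))
m[:190]=0;m[305:]=0;m[:,:185]=0;m[:,306:]=0;k=max(cv2.findContours(m,0,2)[0],key=cv2.contourArea);mm=cv2.moments(k);print('plate via side',onz('side',(mm['m10']/mm['m00'],mm['m01']/mm['m00']),.015).round(3))
for nm,cen in (('pl',None),):pass
```

```text
{'time_s': np.float64(22.05), 'qpos': array([-43.171,  34.183,  94.641,  21.553,  72.127, -52.351]), 'tool_pos': array([ 0.491, -0.294,  0.106]), 'eef_rot': array([-179.868,  -28.11 ,   88.645]), 'force': array([ 1.28 , -0.335,  0.054]), 'width': np.float64(0.073), 'grasp_force': np.float64(0.0)}
pack ((271.41400146484375, 190.27976989746094), (57.48738098144531, 18.552833557128906), 2.1610796451568604) [ 0.592 -0.043  0.045] [np.float64(0.16), np.float64(0.053)]
plate ((273.0371398925781, 224.6835174560547), (46.81529998779297, 19.25284767150879), 2.6025619506835938) [ 0.498 -0.048  0.017] [np.float64(0.132), np.float64(0.055)]
plate via side [ 0.48  -0.053  0.015]
```

Run:
```python
from g import *
b=cv2.imread('pics/s11_raw.png');h=cv2.cvtColor(b,cv2.COLOR_BGR2HSV);m=cv2.inRange(h,(10,60,40),(40,255,255))
m[:190]=0;m[305:]=0;m[:,:185]=0;m[:,306:]=0;m=cv2.morphologyEx(m,cv2.MORPH_CLOSE,np.ones((7,7)))
k=max(cv2.findContours(m,0,2)[0],key=cv2.contourArea);print(cv2.boundingRect(k),cv2.contourArea(k))
f=R.from_euler('z',88.5,degrees=True).as_matrix()
for z in (.005,.017):
  print([proj('side',np.r_[.498,-.048,z]+f@[x,y,0]).round().tolist() for x,y in((-.07,.03),(-.07,-.03),(.07,-.03),(.07,.03))])
print(cv2.approxPolyDP(cv2.convexHull(k),3,True).reshape(-1,2).tolist())
# dispenser stack: yellow pixels in the top view
a=cv2.imread('pics/t11_raw.png');h=cv2.cvtColor(a,cv2.COLOR_BGR2HSV);y=cv2.inRange(h,(15,70,100),(38,255,255));y[:,:330]=0;y[:,400:]=0;y[:100]=0;y[205:]=0
print(cv2.boundingRect(cv2.findNonZero(y)),[proj('top',(.6986+s*.07,-.309,.076)).round(1) for s in(-1,1)])
```

```text
(185, 190, 121, 104) 4117.0
[[240.0, 270.0], [259.0, 260.0], [233.0, 226.0], [215.0, 235.0]]
[[240.0, 267.0], [259.0, 257.0], [233.0, 224.0], [215.0, 232.0]]
[[185, 190], [283, 191], [305, 280], [302, 293], [239, 268], [185, 206]]
(361, 128, 18, 43) [array([367.8, 176.1]), array([366.1, 127.5])]
```

Pack and plate outlines agree with both lying flat, and the dispenser stack's far end matches x = 0. Handing in.

```bash
python3 -c "
from plant import *
print(finish_job())"
```

```text
the job is handed in; nothing more can be done
None
```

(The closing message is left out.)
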